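# Shut the glue bottle in its dry-storage tub

### The job

Put the soft glue bottle away: lift it without squeezing it hard and lay it down gently on its side inside the open white tub, then set the blue lid on the tub and press it down slowly, with gentle force, until it is fully home and level all round, ending with bottle and lid released and the tub standing upright on the bench. Never bear down hard on the tub, and leave the tin, the glove box, the steel bowl and the oil bottle where they stand.

Things in the scene. Friction and masses are not known exactly. Their poses are not given: they have to be found in the camera images.
- glue: soft squeeze bottle of glue, lying: orange flat-sided body with white label, 84 mm long (x, -42 to +42), 36 wide (y), 28 high, and a red nozzle at its +x end (x +42 to +78). About 80 g. Origin: centre of the body's underside, z up. It squirts if squeezed by more than 60 N on a side (grip with 20 to 40 N) or if it is dropped by more than about 15 mm.
- tub: open rectangular white plastic tub, 162 mm long (x), 132 wide (y), rim 45 high, walls 6 thick, grey floor 5 thick (inside 150 x 120 x 40 deep; open the fingers only partway in there), about 0.5 kg, loose on the bench. Origin: centre of its underside, z up.
- tub_rim (a point): centre of the tub's mouth, at rim height (45 mm). On the long walls four black sprung seal pads stand 6 mm proud of the rim; a lid set on them rests 6 mm too high. 10 to 15 N pushes them flush and they stay down; then the plate meets the hard rim, so press slowly (10 to 15 mm/s). Above about 70 N of push between lid and tub, the tub cracks.
- lid: blue rectangular lid, right way up, about 150 g. Plate 175 (x) x 145 (y) x 4 mm; skirt 14 deep, 169 x 139 inside (3.5 play a side round the tub), its lower 6 mm flared to guide it on (188 x 158 outside). Origin: centre of the skirt's lower edge; plate underside at z +14 mm, plate top +18. Fits either way round. Fully home its origin is 31 mm above the tub's origin; loose on the pads, 37.
- lid_bar (a point): centre of the top face of the lid's yellow grip bar, which stands on the middle of the plate: 70 mm along the lid's x, 18 wide (y), 26 high; bar top 44 mm above the lid's origin
- tin: bystander: upright grease tin with a blue label, 94 mm across, 105 mm high; origin at the centre of its underside
- glove_box: bystander: white glove box 100 x 200 x 70 mm; origin at the centre of its underside
- bowl: bystander: steel bowl, 150 mm across, 65 mm high; origin at the centre of its underside
- oil: bystander: upright oil bottle with a yellow label and red cap, 48 mm across, 130 mm high; origin at the centre of its underside
Mind the look-alikes: they are no part of the job. Of the things like the glue, leave any that is brown or purple; of the rest the larger one is meant.

How it is judged (in metres and radians):
On the way, in this order (a step that is already met when the one before it is completed fails the run):
1. the glue bottle lies inside the tub, released (z of glue in the frame of tub between 0 and 0.012 m and horizontal distance between glue and tub below 0.06 m and contact force between the fingers and glue below 0.1 N), for 0.2 s.
2. the lid is down on the tub's rim or seal pads, its skirt around the rim (z of lid in the frame of tub between 0.025 and 0.041 m and horizontal distance between lid and tub below 0.012 m), for 0.1 s.
At the end, for the whole second after the job is handed in: The glue bottle lies on its base side flat on the tub's floor inside the tub; the lid is on the tub, at most 1.8 mm above fully home and level with the rim within 0.015 rad; the tub stands upright on the bench; all is released and at rest (z of lid in the frame of tub between 0.028 and 0.0328 m and horizontal distance between lid and tub below 0.01 m and angle between the z axis of lid and the z axis of tub, either way round below 0.015 rad and angle between lid's own z axis and vertical below 0.05 rad and angle between tub's own z axis and vertical below 0.03 rad and height (world z) of tub below 0.005 m and z of glue in the frame of tub between 0 and 0.012 m and horizontal distance between glue and tub below 0.06 m and angle between glue's own z axis and vertical below 0.15 rad and linear speed of each of lid, tub below 0.01 m/s); the robot touches nothing.
It fails at once if the glue bottle is squeezed with more than 60 N a side, 120 N over both fingers (contact force between the fingers and glue above 120 N).
It fails at once if the glue bottle is dropped: it falls free at more than 0.6 m/s (about 18 mm) (linear speed of glue above 0.6 m/s and contact force between the fingers and glue below 0.1 N).
It fails at once if the lid is pressed on the tub with more than 80 N (contact force between lid and tub above 80 N).
It fails at once if the tub is tipped by more than 0.3 rad (angle between tub's own z axis and vertical above 0.3 rad).
It fails at once if the tin, glove box, bowl or oil bottle is moved more than 20 mm (distance of any of tin, glove_box, bowl, oil from where it was at the start of the episode above 0.02 m).
It also fails if it takes over 64 s, if anything falls off the work surface, if the arm or the gripper's body presses on something with over 40 N, if the wrist force passes 120 N, or if a joint passes its speed limit or range.

### The arm

A 6-joint arm with a two-finger parallel gripper is mounted at the origin on the work surface. World frame = base frame: x ahead of the robot, y to its left, z up, the work surface at z = 0. Lengths are in mm, angles in rad, forces in N, time in s.
With the tool pointing down it reaches from about 350 to 975 mm from the base axis. Payload 17.4 kg.
Tool frame: the origin (TCP) lies midway between the tips of the shut fingers; the grasp point (between the pads) lies 19 mm behind it; z points along the fingers, y is the line along which they close (so a half turn about z gives the same grasp; the last joint's range is limited). The gripper opens to 85 mm and grips with 20 to 120 N. Pads are 22 mm wide; open, the fingers measure 114 mm over their backs; the gripper's body (76 mm by 85 mm) begins 54 mm behind the grasp point. The pads swing forward as they close: fully open they stand 13 mm farther back than shut.
Start: joints at [-1.381, 0.116, 1.442, -0, 1.584, -0.038], TCP at [152.428, -657.57, 231.303] pointing down, gripper open.
Joint ranges: [-2.83, 2.83], [-0.83, 2.19], [0.07, 2.5], [-1.14, 4.28], [0.01, 3], [-2.97, 2.97]. Speed limits (rad/s): [1.89, 1.89, 2.22, 3.14, 3.14, 3.14].

### API

Orientations are given as a 3x3 rotation matrix whose columns are the frame's x, y, z axes.
In Python, from cell import r, camera, calibration, order gives the robot as it stands.
- The arm moves only by the tool drive_tool, never from a script. Its argument "increments" is text: rows parted by semicolons, each of 7 numbers parted by spaces: the turn, a rotation vector about the world's x, y, z in rad, then the shift along the world's x, y, z in mm, then the finger opening in mm, from 0 to 85.4. A call has 1 to 20 rows; each row is the pose to reach, as a shift and turn from the pose commanded when the call began; what a row does not reach only later rows make up. A row lasts 1/12 s, in which the tool goes at most 41.7 mm and 7.16 degrees, less where a joint would pass 70% of its speed; a pose out of reach is approached as far as the arm can. A call with a gripper value outside its range is refused whole. The fingers move at their own pace and stop on an object; the grip force is fixed at half the most. Time passes only in rows, so rows that repeat a pose let the fingers close. It gives the time, the measured TCP pose, the force, the opening and the grip force at its end, in the units of the state.
- r.sense(): the state, without advancing time (a new reading comes with each control period).
- camera(name): name is "side" or "top" or "wrist"; returns (picture, depth): 400x640x3 uint8, blue, green, red; 400x640 float32, mm along the optical axis (not along the pixel's ray), 0 where there is no reading.
- calibration(name): a dict with "camera_matrix" (3x3 intrinsics, pixels), "position" and "attitude" of the camera in the world. Camera axes: x right, y up, looking along -z (the intrinsics and any distortion apply to the point x, -y, -z); pixel columns grow to the right and rows downward; lengths in mm; the calibration is good to about 2 mm. A picture is of the moment at which its call begins: read the wrist's pose just before it. calibration takes no time and is no camera call; for the wrist camera it gives the pose at the moment of the call.
- order.hand_in(): hands the job in; it is judged then, once.
The state is a dict: "t": time; "q": joint angles; "qvel": joint speeds; "joint_efforts": joint torques, N m; "ee_pos": TCP position; "ee_rot": TCP orientation; "ft_force": force on the tool from outside, world axes, zero at the start; "wrist_torque": the same for the moment, N m; "gripper_width": finger opening in mm; "finger_force": force on a finger pad.
Only numpy, scipy, OpenCV 4.12 (cv2) and the standard library are available. Lean on these libraries where they do the work, as an engineer would, in place of code of your own. Each camera call takes 0.05 s, during which the arm holds its last target. There are 200 camera calls.

## Working session

There is one attempt and no reset: what is moved stays moved. The work goes in short steps, Python scripts to look and compute and a tool call to move; the robot and the scene stay as the last step left them, time stands still between calls to the robot, and variables do not carry over. Pictures are saved under pics/ and viewed, at most 10 in all, crops included, and the job is handed in when it is done.

Besides the shell and the picture viewer there is one more tool, called as a command line: name --argument value ..., lists and objects as JSON in quotes. drive_tool: Moves the arm, as the interface text tells. Its arguments: {"type":"object","properties":{"increments":{"type":"string"}},"required":["increments"]}

```bash
mkdir -p pics
cat > h.py <<'E'
import numpy as np, cv2
from cell import r, camera, calibration, order
def grab(n):
    c=calibration(n); p,d=camera(n); return p,d,c
def world(u,v,d,c):
    "pixel arrays + depth -> world points"
    K=np.array(c["camera_matrix"]);u=np.asarray(u,float);v=np.asarray(v,float)
    x=(u-K[0,2])/K[0,0]*d; y=(v-K[1,2])/K[1,1]*d
    P=np.stack([x,-y,-d],-1)
    return P@np.array(c["attitude"]).T+np.array(c["position"])
def plane(u,v,z,c):
    o=np.array(c["position"]); q=world(u,v,np.ones_like(np.asarray(u,float)),c)-o
    return o+q*((z-o[2])/q[...,2])[...,None]
E
python3 - <<'E'
from h import *
for n in("top","side"):
    p,d,c=grab(n); cv2.imwrite(f"pics/{n}0.png",p); np.savez(f"{n}0.npz",p=p,d=d); print(n,c)
print(r.sense())
E
```

```text
top {'camera_matrix': array([[365.32446539,   0.        , 313.46157937],
       [  0.        , 365.32446539, 196.10285828],
       [  0.        ,   0.        ,   1.        ]]), 'position': array([4.99664706e+02, 2.26672828e-01, 1.09869682e+03]), 'attitude': array([[-1.03240029e-02,  9.96532313e-01, -8.25637029e-02],
       [-9.99946705e-01, -1.02919973e-02,  8.13247628e-04],
       [-3.93178709e-05,  8.25676987e-02,  9.96585457e-01]])}
side {'camera_matrix': array([[493.20829038,   0.        , 311.44798381],
       [  0.        , 493.20829038, 201.2865777 ],
       [  0.        ,   0.        ,   1.        ]]), 'position': array([ 486.88142221,  847.49513075, 1045.15782501]), 'attitude': array([[-0.99418141,  0.0825588 , -0.06919074],
       [-0.10768503, -0.74567722,  0.65754803],
       [ 0.00269242,  0.66117284,  0.75022878]])}
{'t': 0.1, 'q': array([-1.38077912e+00,  1.16463615e-01,  1.44219563e+00, -1.88731602e-05,
        1.58401703e+00, -3.77812041e-02]), 'qvel': array([ 0.00163253, -0.00073113,  0.00013621, -0.00043805,  0.00124065,
        0.00029062]), 'joint_efforts': array([ 2.26945158e-03, -7.33665061e+01, -6.33784604e+01, -1.14238417e-04,
        5.24101371e-03, -6.36585150e-05]), 'ee_pos': array([ 152.4032328 , -657.39284025,  230.62050193]), 'ee_rot': array([[ 9.74166005e-01,  2.25833003e-01, -2.23201151e-04],
       [ 2.25833112e-01, -9.74165428e-01,  1.06055011e-03],
       [ 2.20723714e-05, -1.08355807e-03, -9.99999413e-01]]), 'ft_force': array([ 0.27923593, -0.11349731,  0.29354085]), 'wrist_torque': array([-0.00194802,  0.06771577, -0.05350236]), 'finger_force': 0.0, 'gripper_width': 85.795498258563}
```

View pics/top0.png

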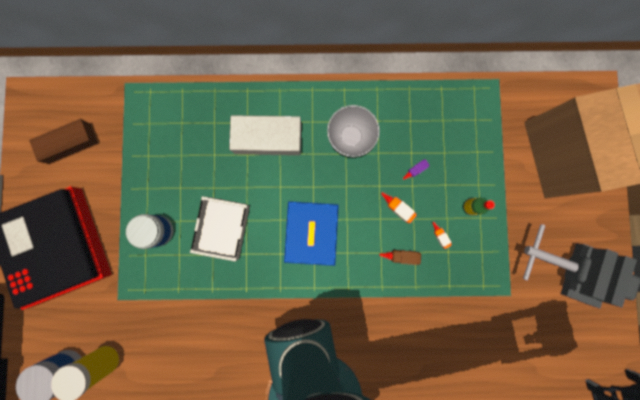

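View pics/side0.png

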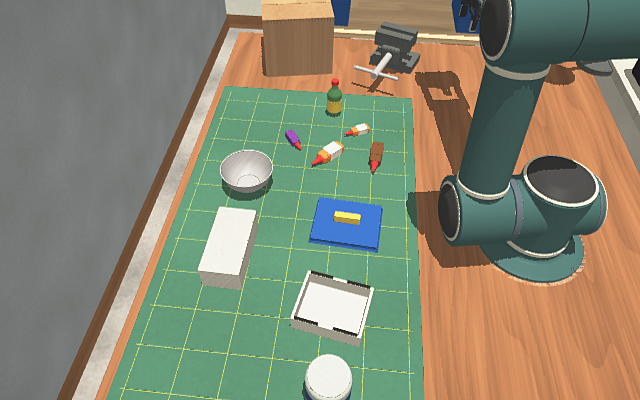

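Candidates in the top view are orange large (400,208), orange small (442,236), brown (405,257) and purple (417,170). The larger orange one at (400,208) fits the description. The tub is at (219,228), the lid at (312,233) with its bar at (311,233), the tin at (146,231), and the oil at (478,206). Next I'll confirm in a crop and measure.

Run:
```python
from h import *
p=np.load("top0.npz"); d=p["d"]; p=p["p"]; c=calibration("top")
cv2.imwrite("pics/crop.png",cv2.resize(p[150:280,360:500],None,fx=4,fy=4,interpolation=cv2.INTER_CUBIC))
h=cv2.cvtColor(p,cv2.COLOR_BGR2HSV)
H,S,V=[h[...,i].astype(int) for i in range(3)]
def blob(m,x0,x1,y0,y1,z,nm):
    k=np.zeros_like(m); k[y0:y1,x0:x1]=m[y0:y1,x0:x1]
    n,l,st,_=cv2.connectedComponentsWithStats(k.astype(np.uint8)); i=1+st[1:,4].argmax()
    v,u=np.where(l==i); W=plane(u,v,z,c)
    (cx,cy),(w,hh),a=cv2.minAreaRect(W[:,:2].astype(np.float32))
    print(nm,len(u),"rect",np.round([cx,cy,w,hh,a],1),"mean",W.mean(0).round(1),"depthz",np.median(world(u,v,d[v,u],c)[:,2]).round(1)); return W
blob((H>100)&(H<125)&(S>120),270,355,190,275,18,"lid")
blob((H>20)&(H<35)&(S>120)&(V>120),290,335,210,260,44,"bar")
g=lambda x0,x1,y0,y1,n:blob(~((H>60)&(H<95)&(S>60))&~((H>20)&(H<60)&(V<190)&(S>60)),x0,x1,y0,y1,14,n)
g(375,422,185,228,"gluebig"); g(425,458,215,255,"gluesmall")
blob(((H<7)|(H>173))&(S>150),375,422,185,228,14,"noz")
blob((H>7)&(H<20)&(S>150)&(V>150),375,422,185,228,28,"orange")
blob((S<50)&(V>110),385,422,190,228,28,"label")
blob(d>0,0,1,0,1,0,"x")
# tub via depth: rim points
m=np.zeros(p.shape[:2],bool); m[185:270,180:260]=1
v,u=np.where(m); W=world(u,v,d[v,u],c); k=(W[:,2]>35)&(W[:,2]<60); 
print("tub",k.sum(),cv2.minAreaRect(W[k,:2].astype(np.float32)),np.median(W[k,2]))
v2=v[k];u2=u[k]; print(u2.min(),u2.max(),v2.min(),v2.max())
for n,x0,x1,y0,y1 in(("bowl",325,382,103,160),("box",226,304,112,156),("oil",460,498,195,218),("tin",122,176,210,254)):
    v,u=np.mgrid[y0:y1,x0:x1].reshape(2,-1);W=world(u,v,d[v,u],c);W=W[W[:,2]>20];print(n,W.min(0).round(),W.max(0).round())
```

```text
lid 2888 rect [480.6   7.6 149.8 178.8  85.9] mean [480.    7.9  18. ] depthz 18.8
bar 128 rect [480.8   7.6  15.5  63.9  85.6] mean [480.7   7.6  44. ] depthz 44.7
gluebig 502 rect [ 560.7 -247.7  128.3   46.5   48.7] mean [ 552.7 -256.1   14. ] depthz 27.6
gluesmall 273 rect [ 473.1 -375.6   85.8   36.    24.7] mean [ 467.  -377.5   14. ] depthz 18.3
noz 54 rect [ 586.7 -218.9   32.    18.5   34.3] mean [ 584.  -218.6   14. ] depthz 20.6
orange 105 rect [ 566.4 -237.7   24.7   35.7   44. ] mean [ 566.  -236.9   28. ] depthz 27.7
label 211 rect [ 541.8 -264.7   41.2   44.4   49. ] mean [ 542.  -264.4   28. ] depthz 28.7
x 1 rect [1222.4  982.9    0.     0.     0. ] mean [1222.4  982.9    0. ] depthz -291.4
tub 560 ((496.1080322265625, 273.3305358886719), (133.0124053955078, 161.9519805908203), 79.02500915527344) 46.63343956837673
190 246 197 260
bowl [ 500. -189.   20.] [ 847.    0. 1099.]
box [500.   0.  20.] [ 820.  237. 1099.]
oil [ 500. -485.   21.] [ 576.    0. 1099.]
tin [444.   0.  20.] [ 538.  509. 1099.]
```

View pics/crop.png

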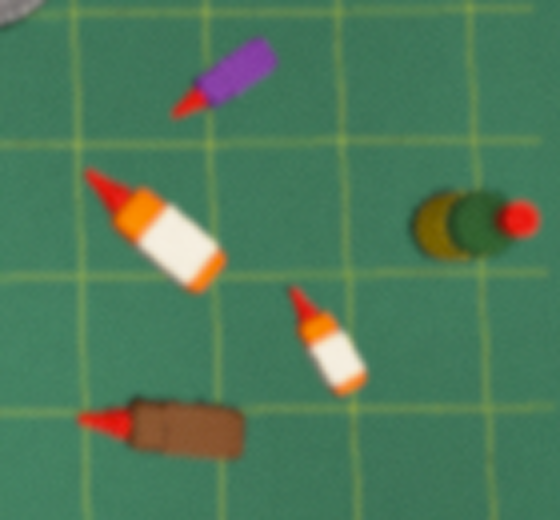

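The crop confirms it: the large orange bottle (400,208) has its nozzle pointing up-left, and the small orange, brown and purple bottles are the look-alikes. I'm moving above it now.

drive_tool --increments "0 0 0.61 396 397 -70 60; 0 0 0.61 396 397 -70 60; 0 0 0.61 396 397 -70 60; 0 0 0.61 396 397 -70 60; 0 0 0.61 396 397 -70 60; 0 0 0.61 396 397 -70 60; 0 0 0.61 396 397 -70 60; 0 0 0.61 396 397 -70 60; 0 0 0.61 396 397 -70 60; 0 0 0.61 396 397 -70 60; 0 0 0.61 396 397 -70 60; 0 0 0.61 396 397 -70 60; 0 0 0.61 396 397 -70 60; 0 0 0.61 396 397 -70 60; 0 0 0.61 396 397 -70 60; 0 0 0.61 396 397 -70 60; 0 0 0.61 396 397 -70 60; 0 0 0.61 396 397 -70 60; 0 0 0.61 396 397 -70 60; 0 0 0.61 396 397 -70 60"

```text
t: 1.77
ee_pos: [547.9, -261.3, 161.6]
ee_rot: [[0.67, 0.742, 0.0], [0.742, -0.67, -0.0], [0.0, 0.0, -1.0]]
ft_force: [0.1, 0.2, 0.4]
gripper_width: 59.7
finger_force: 0.0
```

Run:
```python
from h import *
s=r.sense(); print(s["t"],s["ee_pos"],np.degrees(np.arctan2(s["ee_rot"][1,0],s["ee_rot"][0,0])),s["gripper_width"],s["ft_force"])
p,d,c=grab("wrist"); cv2.imwrite("pics/w1.png",p); np.savez("w1.npz",p=p,d=d)
h=cv2.cvtColor(p,cv2.COLOR_BGR2HSV);H,S,V=[h[...,i].astype(int) for i in range(3)]
v,u=np.where(d>0); W=world(u,v,d[v,u],c)
k=(W[:,2]>22)&(W[:,2]<36)&(np.hypot(W[:,0]-548,W[:,1]+260)<70)
print(k.sum(),cv2.minAreaRect(W[k,:2].astype(np.float32)),np.median(W[k,2]))
k2=(W[:,2]>6)&(W[:,2]<36)&(np.hypot(W[:,0]-560,W[:,1]+248)<85)
print(k2.sum(),cv2.minAreaRect(W[k2,:2].astype(np.float32)))
```

```text
1.7667 [ 547.94963253 -261.33053288  161.55098221] 47.92969148651342 59.73136697148074 [0.11578207 0.21756504 0.38525094]
2992 ((553.0839233398438, -254.18270874023438), (101.22657012939453, 35.98217010498047), 48.87458419799805) 28.654183629987045
3406 ((569.496826171875, -265.46136474609375), (122.03755187988281, 85.54387664794922), 28.981935501098633)
```

View pics/w1.png

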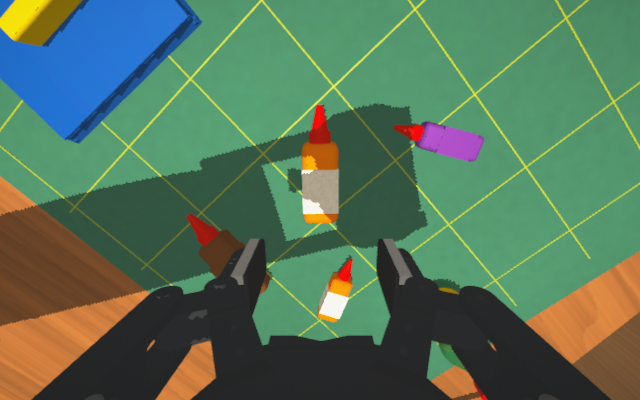

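The wrist picture shows the bottle centred at (320,182), between the finger lines. The body centre is at about (547.4,-260.7), so it's aligned and I'll descend.

drive_tool --increments "0 0 0.015 -1 1 -41 60; 0 0 0.015 -1 1 -82 60; 0 0 0.015 -1 1 -120 60; 0 0 0.015 -1 1 -145 60; 0 0 0.015 -1 1 -155 60; 0 0 0.015 -1 1 -160 60; 0 0 0.015 -1 1 -160 50; 0 0 0.015 -1 1 -160 44; 0 0 0.015 -1 1 -160 40; 0 0 0.015 -1 1 -160 38; 0 0 0.015 -1 1 -160 37; 0 0 0.015 -1 1 -160 36; 0 0 0.015 -1 1 -160 36; 0 0 0.015 -1 1 -160 36"

```text
t: 2.98
ee_pos: [547.6, -259.6, 1.6]
ee_rot: [[0.658, 0.753, 0.0], [0.753, -0.658, -0.0], [0.0, 0.0, -1.0]]
ft_force: [0.9, -0.1, 1.6]
gripper_width: 36.0
finger_force: 0.5
```

drive_tool --increments "0 0 0 0 0 0 35.5; 0 0 0 0 0 0 35.5; 0 0 0 0 0 0 35.5"

```text
t: 3.23
ee_pos: [547.6, -259.7, 1.6]
ee_rot: [[0.658, 0.753, 0.0], [0.753, -0.658, -0.0], [0.0, 0.0, -1.0]]
ft_force: [0.5, -0.5, 5.4]
gripper_width: 36.2
finger_force: 14.1
```

drive_tool --increments "0 0 0 0 0 0 35; 0 0 0 0 0 0 35; 0 0 0 0 0 0 35"

```text
t: 3.48
ee_pos: [547.6, -259.7, 1.7]
ee_rot: [[0.658, 0.753, 0.0], [0.753, -0.658, -0.0], [0.0, 0.001, -1.0]]
ft_force: [-0.7, 0.3, 6.5]
gripper_width: 35.5
finger_force: 27.5
```

drive_tool --increments "0 0 0 0 0 3 35; 0 0 0 0 0 10 35; 0 0 0 0 0 30 35; 0 0 0 0 0 60 35; 0 0 0 0 0 90 35; 0 0 0 0 0 120 35; 0 0 0 0 0 145 35; 0 0 0 0 0 150 35; 0 0 0 0 0 150 35"

```text
t: 4.23
ee_pos: [548.0, -259.9, 153.6]
ee_rot: [[0.658, 0.753, 0.003], [0.753, -0.658, -0.001], [0.001, 0.003, -1.0]]
ft_force: [0.6, 0.2, -1.8]
gripper_width: 35.5
finger_force: 27.5
```

drive_tool --increments "0 0 -0.05 -2 15 10 35; 0 0 -0.12 -6 45 20 35; 0 0 -0.2 -10 80 30 35; 0 0 -0.28 -15 115 40 35; 0 0 -0.36 -20 150 45 35; 0 0 -0.44 -24 185 45 35; 0 0 -0.52 -28 220 45 35; 0 0 -0.6 -33 255 45 35; 0 0 -0.68 -38 290 45 35; 0 0 -0.76 -42 325 45 35; 0 0 -0.84 -47 360 45 35; 0 0 -0.92 -52 400 45 35; 0 0 -0.98 -56 435 45 35; 0 0 -1.02 -60 470 45 35; 0 0 -1.045 -64 500 45 35; 0 0 -1.045 -68 522 45 35; 0 0 -1.045 -70 533 45 35; 0 0 -1.045 -70 536 45 35; 0 0 -1.045 -70 536 45 35; 0 0 -1.045 -70 536 45 35"

```text
t: 5.9
ee_pos: [477.5, 275.5, 195.7]
ee_rot: [[0.982, -0.191, -0.001], [-0.191, -0.982, -0.001], [-0.001, 0.001, -1.0]]
ft_force: [0.1, -0.1, -0.6]
gripper_width: 35.4
finger_force: 27.5
```

Run:
```python
from h import *
s=r.sense(); print(s["t"],s["ee_pos"],np.degrees(np.arctan2(s["ee_rot"][1,0],s["ee_rot"][0,0])),s["gripper_width"],s["finger_force"])
p,d,c=grab("wrist"); cv2.imwrite("pics/w2.png",p); np.savez("w2.npz",p=p,d=d)
v,u=np.where(d>0); W=world(u,v,d[v,u],c)
k=(W[:,2]>38)&(W[:,2]<58)&(np.hypot(W[:,0]-496,W[:,1]-273)<125)
print(k.sum(),cv2.minAreaRect(W[k,:2].astype(np.float32)),np.median(W[k,2]))
print(W[k].min(0),W[k].max(0), u[k].min(),u[k].max(),v[k].min(),v[k].max())
k=(W[:,2]>120)&(W[:,2]<230)&(u>250)&(u<390)&(v<230); print("held",k.sum(),W[k].min(0),W[k].max(0)) if k.any() else 0
```

```text
5.9 [477.52280101 275.52484508 195.69292588] -11.029365930484172 35.42152970096956 27.491025030612946
3537 ((497.2264404296875, 272.5154113769531), (132.18959045410156, 162.33372497558594), 78.87945556640625) 46.12329343276235
[405.70595264 192.71931732  38.00841222] [589.23544556 352.60902988  53.64773589] 250 389 78 233
held 5762 [495.92610903 251.13091991 200.23468043] [552.37759827 288.39819952 224.62239123]
```

View pics/w2.png

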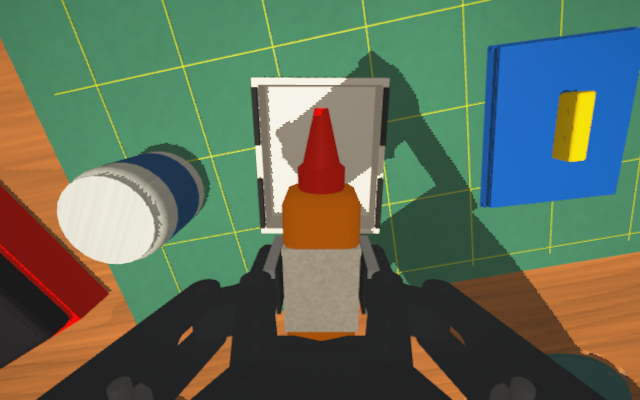

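The wrist picture shows the bottle held square over the tub. The tub's mouth spans (252..388, 78..233), its measured centre is (497.2,272.5), and its yaw is -11.1°. I'll lower the bottle slowly.

drive_tool --increments "0 0 0 2 0 -15 35; 0 0 0 2 0 -40 35; 0 0 0 2 0 -70 35; 0 0 0 2 0 -100 35; 0 0 0 2 0 -125 35; 0 0 0 2 0 -145 35; 0 0 0 2 0 -160 35; 0 0 0 2 0 -170 35; 0 0 0 2 0 -176 35; 0 0 0 2 0 -181 35; 0 0 0 2 0 -184 35; 0 0 0 2 0 -186 35; 0 0 0 2 0 -187 35; 0 0 0 2 0 -187 35"

```text
t: 7.12
ee_pos: [479.6, 276.5, 9.6]
ee_rot: [[0.982, -0.191, 0.0], [-0.191, -0.982, 0.0], [0.0, -0.0, -1.0]]
ft_force: [0.3, -0.1, -1.1]
gripper_width: 35.7
finger_force: 27.5
```

drive_tool --increments "0 0 0 0 0 -0.7 35; 0 0 0 0 0 -1.4 35; 0 0 0 0 0 -2 35; 0 0 0 0 0 -2.5 35; 0 0 0 0 0 -3 35; 0 0 0 0 0 -3 35"

```text
t: 7.62
ee_pos: [479.6, 276.5, 7.6]
ee_rot: [[0.982, -0.191, 0.0], [-0.191, -0.982, 0.0], [0.0, -0.0, -1.0]]
ft_force: [-8.2, -4.2, 16.6]
gripper_width: 35.3
finger_force: 29.6
```

The bottle is on the floor, so I'll ease off, open partway and withdraw.

drive_tool --increments "0 0 0 0 0 0.7 35; 0 0 0 0 0 0.7 36; 0 0 0 0 0 0.7 38; 0 0 0 0 0 0.7 42; 0 0 0 0 0 0.7 48; 0 0 0 0 0 0.7 52; 0 0 0 0 0 0.7 52; 0 0 0 0 0 3 52; 0 0 0 0 0 15 52; 0 0 0 0 0 45 52; 0 0 0 0 0 85 52; 0 0 0 0 0 125 52; 0 0 0 0 0 165 52; 0 0 0 0 0 180 52; 0 0 0 0 0 190 52; 0 0 0 0 0 190 52"

```text
t: 8.95
ee_pos: [479.9, 276.7, 198.9]
ee_rot: [[0.982, -0.191, 0.003], [-0.191, -0.982, 0.002], [0.003, -0.002, -1.0]]
ft_force: [-0.0, 0.6, 0.1]
gripper_width: 51.7
finger_force: 0.0
```

Run:
```python
from h import *
s=r.sense(); print(s["t"],s["ee_pos"],s["ft_force"])
p,d,c=grab("wrist"); cv2.imwrite("pics/w3.png",p)
v,u=np.where(d>0); W=world(u,v,d[v,u],c); R=np.hypot(W[:,0]-497,W[:,1]-273)
k=(W[:,2]>38)&(W[:,2]<58)&(R<125); print("tub",k.sum(),cv2.minAreaRect(W[k,:2].astype(np.float32)))
k=(W[:,2]>28)&(W[:,2]<37)&(R<70); print("glue",k.sum(),cv2.minAreaRect(W[k,:2].astype(np.float32)),np.median(W[k,2]))
```

```text
8.95 [479.88792854 276.67174601 198.93427632] [-0.03480487  0.6070003   0.0884466 ]
tub 4025 ((497.08746337890625, 272.56500244140625), (132.23744201660156, 163.0679473876953), 78.79139709472656)
glue 2699 ((488.0295715332031, 274.4190979003906), (120.66529083251953, 102.1736831665039), 78.87700653076172) 34.67441021048518
```

View pics/w3.png

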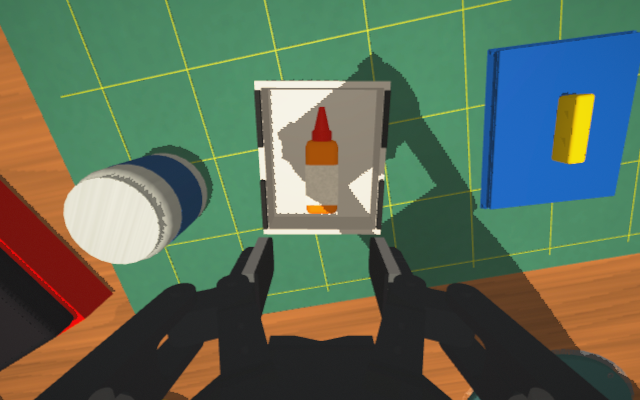

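The picture shows the bottle flat in the tub at (321,160), and the tub hasn't moved. I'm going to the lid next.

drive_tool --increments "0 0 0.12 1 -269 -50 45; 0 0 0.12 1 -269 -50 45; 0 0 0.12 1 -269 -50 45; 0 0 0.12 1 -269 -50 45; 0 0 0.12 1 -269 -50 45; 0 0 0.12 1 -269 -50 45; 0 0 0.12 1 -269 -50 45; 0 0 0.12 1 -269 -50 45; 0 0 0.12 1 -269 -50 45; 0 0 0.12 1 -269 -50 45; 0 0 0.12 1 -269 -50 45"

```text
t: 9.92
ee_pos: [480.3, 8.3, 145.8]
ee_rot: [[0.997, -0.071, -0.001], [-0.071, -0.997, 0.0], [-0.001, -0.0, -1.0]]
ft_force: [0.2, -0.4, -0.2]
gripper_width: 44.9
finger_force: 0.0
```

Run:
```python
from h import *
s=r.sense(); print(s["t"],s["ee_pos"],np.degrees(np.arctan2(s["ee_rot"][1,0],s["ee_rot"][0,0])))
p,d,c=grab("wrist"); cv2.imwrite("pics/w4.png",p)
h=cv2.cvtColor(p,cv2.COLOR_BGR2HSV);H,S,V=[h[...,i].astype(int) for i in range(3)]
m=(d>0)&(S>110)
v,u=np.where(m); W=world(u,v,d[v,u],c); R=np.hypot(W[:,0]-480.7,W[:,1]-7.6)
k=(W[:,2]>40)&(W[:,2]<49)&(R<60); print("bar",k.sum(),cv2.minAreaRect(W[k,:2].astype(np.float32)),np.median(W[k,2]))
m=(d>0)&(H>100)&(H<125)&(S>120);v,u=np.where(m); W=world(u,v,d[v,u],c)
k=(W[:,2]>14)&(W[:,2]<23)&(np.hypot(W[:,0]-480.7,W[:,1]-7.6)<140); print("lid",k.sum(),cv2.minAreaRect(W[k,:2].astype(np.float32)),np.median(W[k,2]))
```

```text
9.9167 [480.28926198   8.33982236 145.77014093] -4.07641621689335
bar 1449 ((481.0151062011719, 6.111413955688477), (17.51999282836914, 69.6086654663086), 85.40717315673828) 44.44150538004334
lid 22515 ((480.83349609375, 6.214630126953125), (144.9386444091797, 173.47463989257812), 85.86906433105469) 18.64745534886896
```

View pics/w4.png

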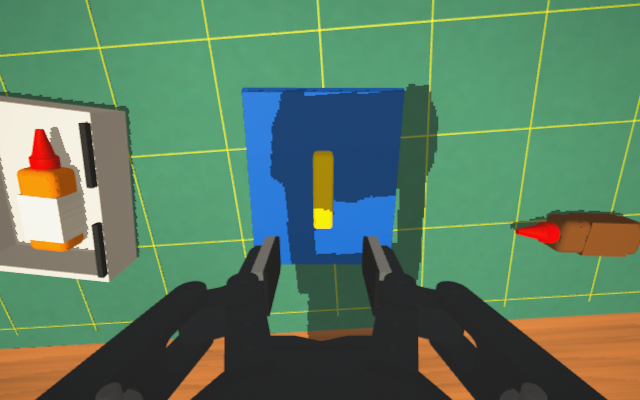

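The lid is centred under the tool, with its bar at (323,190) in the picture, measured at (480.9,6.2) with yaw -4.3°. I'll descend and grip the bar.

drive_tool --increments "0 0 -0.003 0.6 -2.1 -35 45; 0 0 -0.003 0.6 -2.1 -70 45; 0 0 -0.003 0.6 -2.1 -100 45; 0 0 -0.003 0.6 -2.1 -115 45; 0 0 -0.003 0.6 -2.1 -121 45; 0 0 -0.003 0.6 -2.1 -124 45; 0 0 -0.003 0.6 -2.1 -124 45; 0 0 -0.003 0.6 -2.1 -124 32; 0 0 -0.003 0.6 -2.1 -124 24; 0 0 -0.003 0.6 -2.1 -124 20; 0 0 -0.003 0.6 -2.1 -124 17; 0 0 -0.003 0.6 -2.1 -124 14; 0 0 -0.003 0.6 -2.1 -124 14; 0 0 -0.003 0.6 -2.1 -124 14; 0 0 -0.003 0.6 -2.1 -124 14"

```text
t: 11.22
ee_pos: [481.6, 5.4, 23.5]
ee_rot: [[0.997, -0.075, 0.002], [-0.075, -0.997, 0.0], [0.002, -0.0, -1.0]]
ft_force: [-1.9, 1.0, 7.6]
gripper_width: 16.2
finger_force: 58.7
```

drive_tool --increments "0 0 0 0 0 5 14; 0 0 0 0 0 20 14; 0 0 0 0 0 50 14; 0 0 0 0 0 80 14; 0 0 0 0 0 100 14; 0 0 -0.02 2 20 110 14; 0 0 -0.04 4 45 110 14; 0 0 -0.06 6 80 110 14; 0 0 -0.08 8 115 110 14; 0 0 -0.1 10 150 110 14; 0 0 -0.12 12 185 110 14; 0 0 -0.12 14 215 110 14; 0 0 -0.12 16 240 110 14; 0 0 -0.12 16 257 110 14; 0 0 -0.12 16 264 110 14; 0 0 -0.12 16 266 110 14; 0 0 -0.12 16 266 110 14; 0 0 -0.12 16 266 110 14; 0 0 -0.12 16 266 110 14"

```text
t: 12.8
ee_pos: [497.2, 270.4, 132.5]
ee_rot: [[0.981, -0.195, 0.0], [-0.195, -0.981, -0.0], [0.0, 0.0, -1.0]]
ft_force: [-1.0, -0.3, -1.1]
gripper_width: 16.8
finger_force: 58.9
```

Run:
```python
from h import *
s=r.sense(); print(s["t"],s["ee_pos"],np.degrees(np.arctan2(s["ee_rot"][1,0],s["ee_rot"][0,0])),s["gripper_width"],s["finger_force"],s["ft_force"])
print(s["ee_rot"])
p,d,c=grab("wrist"); cv2.imwrite("pics/w5.png",p)
h=cv2.cvtColor(p,cv2.COLOR_BGR2HSV);H,S,V=[h[...,i].astype(int) for i in range(3)]
m=(d>0)&(H>100)&(H<125)&(S>120);v,u=np.where(m); W=world(u,v,d[v,u],c)
k=(W[:,2]>115)&(W[:,2]<145)&(np.hypot(W[:,0]-497,W[:,1]-272)<140)
W=W[k]; print("lid",k.sum(),cv2.minAreaRect(W[:,:2].astype(np.float32)),np.median(W[:,2]))
A=np.c_[W[:,:2]-[497,272],np.ones(len(W))]
g=abs(W[:,2]-np.median(W[:,2]))<4; print("plane",np.linalg.lstsq(A[g],W[g,2],rcond=None)[0])
```

```text
12.8 [497.15771428 270.37875014 132.45031796] -11.240039737272284 16.824311401743387 58.92516553401947 [-0.98067149 -0.28056434 -1.13714958]
[[ 9.80819160e-01 -1.94919832e-01  1.85638447e-04]
 [-1.94919816e-01 -9.80819176e-01 -9.92054664e-05]
 [ 2.01414861e-04  6.11180103e-05 -9.99999978e-01]]
lid 48357 ((497.86962890625, 269.91619873046875), (151.3515625, 177.1475067138672), 78.70812225341797) 127.44129502471222
plane [-1.73823352e-03  6.44036293e-04  1.27519319e+02]
```

View pics/w5.png

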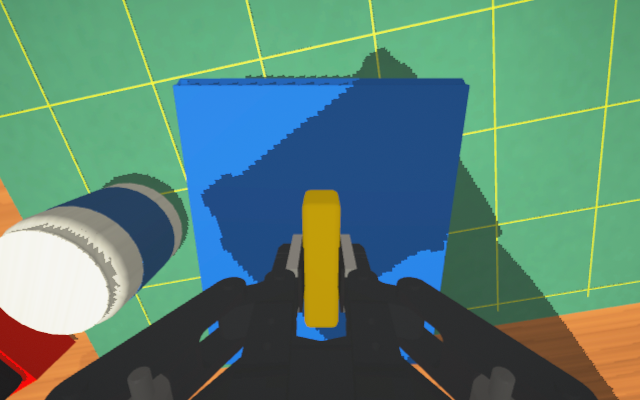

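The lid is held level (plane slope below 0.002) over the tub. I'll descend to just above the pads, then go slowly.

drive_tool --increments "0 0 0.002 0.4 1.4 -10 14; 0 0 0.002 0.4 1.4 -25 14; 0 0 0.002 0.4 1.4 -38 14; 0 0 0.002 0.4 1.4 -47 14; 0 0 0.002 0.4 1.4 -53 14; 0 0 0.002 0.4 1.4 -56 14; 0 0 0.002 0.4 1.4 -57 14; 0 0 0.002 0.4 1.4 -58 14; 0 0 0.002 0.4 1.4 -59 14; 0 0 0.002 0.4 1.4 -60 14; 0 0 0.002 0.4 1.4 -61 14; 0 0 0.002 0.4 1.4 -62 14; 0 0 0.002 0.4 1.4 -63 14; 0 0 0.002 0.4 1.4 -64 14; 0 0 0.002 0.4 1.4 -65 14; 0 0 0.002 0.4 1.4 -66 14; 0 0 0.002 0.4 1.4 -67 14; 0 0 0.002 0.4 1.4 -68 14; 0 0 0.002 0.4 1.4 -69 14; 0 0 0.002 0.4 1.4 -69 14"

```text
t: 14.52
ee_pos: [497.4, 272.7, 63.1]
ee_rot: [[0.981, -0.192, -0.0], [-0.192, -0.981, -0.0], [-0.0, 0.0, -1.0]]
ft_force: [0.4, 0.6, -1.2]
gripper_width: 16.8
finger_force: 58.9
```

drive_tool --increments "0 0 0 0 -0.5 -0.8 14; 0 0 0 0 -0.5 -1.6 14; 0 0 0 0 -0.5 -2.4 14; 0 0 0 0 -0.5 -3.2 14; 0 0 0 0 -0.5 -4 14; 0 0 0 0 -0.5 -4 14"

```text
t: 15.02
ee_pos: [497.5, 272.3, 59.9]
ee_rot: [[0.981, -0.192, 0.0], [-0.192, -0.981, 0.0], [0.0, -0.0, -1.0]]
ft_force: [-3.0, -1.2, 5.2]
gripper_width: 16.8
finger_force: 59.7
```

The lid is resting on the pads, so I'll press slowly.

drive_tool --increments "0 0 0 0 0 -0.8 14; 0 0 0 0 0 -1.6 14; 0 0 0 0 0 -2.4 14; 0 0 0 0 0 -3.2 14; 0 0 0 0 0 -3.2 14"

```text
t: 15.43
ee_pos: [497.5, 272.3, 56.9]
ee_rot: [[0.981, -0.192, 0.0], [-0.192, -0.981, 0.0], [0.0, -0.0, -1.0]]
ft_force: [-3.8, -2.6, 7.8]
gripper_width: 16.3
finger_force: 60.2
```

drive_tool --increments "0 0 0 0 0 -0.8 14; 0 0 0 0 0 -1.6 14; 0 0 0 0 0 -2.2 14; 0 0 0 0 0 -2.2 14; 0 0 0 0 0 -2.2 14"

```text
t: 15.85
ee_pos: [497.6, 272.3, 54.9]
ee_rot: [[0.981, -0.192, 0.0], [-0.192, -0.981, 0.0], [0.0, -0.0, -1.0]]
ft_force: [-5.0, -1.9, 9.1]
gripper_width: 17.1
finger_force: 60.4
```

drive_tool --increments "0 0 0 0 0 -0.6 14; 0 0 0 0 0 -1.2 14; 0 0 0 0 0 -1.2 14; 0 0 0 0 0 -1.2 14"

```text
t: 16.18
ee_pos: [497.6, 272.4, 54.6]
ee_rot: [[0.981, -0.192, 0.001], [-0.192, -0.981, 0.0], [0.001, -0.0, -1.0]]
ft_force: [-10.1, -5.0, 18.7]
gripper_width: 16.4
finger_force: 61.7
```

drive_tool --increments "0 0 0 0 0 -0.5 14; 0 0 0 0 0 -1 14; 0 0 0 0 0 -1.4 14; 0 0 0 0 0 -1.4 14; 0 0 0 0 0 -1.4 14"

```text
t: 16.6
ee_pos: [497.6, 272.4, 54.5]
ee_rot: [[0.981, -0.192, 0.001], [-0.192, -0.981, 0.0], [0.001, -0.0, -1.0]]
ft_force: [-19.1, -9.0, 36.5]
gripper_width: 16.6
finger_force: 63.9
```

The lid is hard home at 36 N. I'll relax the push, release and withdraw.

drive_tool --increments "0 0 0 0 0 1 14; 0 0 0 0 0 2 14; 0 0 0 0 0 2.4 14; 0 0 0 0 0 2.4 20; 0 0 0 0 0 2.4 28; 0 0 0 0 0 2.4 40; 0 0 0 0 0 2.4 40; 0 0 0 0 0 2.4 40; 0 0 0 0 0 6 40; 0 0 0 0 0 20 40; 0 0 0 0 0 50 40; 0 0 0 0 0 85 40; 0 0 0 0 0 120 40; 0 0 0 0 0 140 40; 0 0 0 0 0 150 40; 0 0 0 0 0 150 40; 0 0 0 0 0 150 40"

```text
t: 18.02
ee_pos: [497.3, 272.2, 201.0]
ee_rot: [[0.981, -0.192, -0.0], [-0.192, -0.981, 0.0], [-0.0, -0.0, -1.0]]
ft_force: [0.4, 0.2, -0.2]
gripper_width: 39.9
finger_force: 0.0
```

Run:
```python
from h import *
s=r.sense(); print(s["t"],s["ee_pos"],s["ft_force"],s["finger_force"])
p,d,c=grab("wrist"); cv2.imwrite("pics/w6.png",p)
h=cv2.cvtColor(p,cv2.COLOR_BGR2HSV);H,S,V=[h[...,i].astype(int) for i in range(3)]
m=(d>0)&(H>100)&(H<125)&(S>120);v,u=np.where(m); W=world(u,v,d[v,u],c)
k=(W[:,2]>42)&(W[:,2]<60)&(np.hypot(W[:,0]-497,W[:,1]-272)<125)
W=W[k]; print("lid",k.sum(),cv2.minAreaRect(W[:,:2].astype(np.float32)),"plate z",np.median(W[:,2]),"home 49")
A=np.c_[W[:,:2]-[497,272],np.ones(len(W))]
g=abs(W[:,2]-np.median(W[:,2]))<4; print("plane",np.linalg.lstsq(A[g],W[g,2],rcond=None)[0])
```

```text
18.0167 [497.30210214 272.17070841 200.99808557] [ 0.37910494  0.24813323 -0.16713425] 0.0
lid 19644 ((497.138427734375, 272.2564697265625), (144.89202880859375, 173.99363708496094), 78.98420715332031) plate z 49.705230888282244 home 49
plane [-5.96437152e-04  5.72462900e-04  4.97077063e+01]
```

View pics/w6.png

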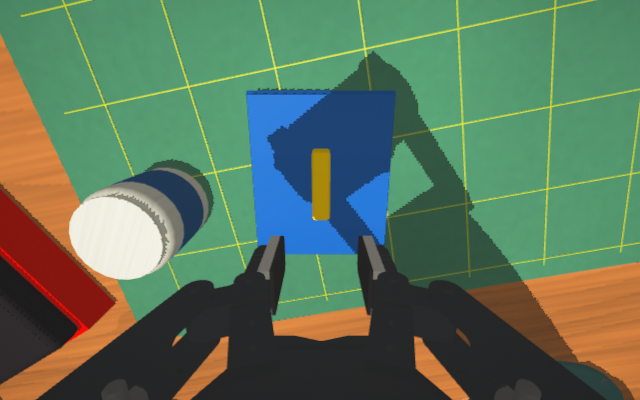

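The lid at (320,172) is level (slope below 0.001). Its plate top is at 49.7 mm, or about 49 once the usual +0.7 depth bias is taken off, so it's fully home and released.

```bash
python3 -c "
from cell import order
print(order.hand_in())"
```

```text
the job is handed in; nothing more can be done
None
```

The job is handed in: the large orange glue bottle lies flat in the tub, and the lid is pressed fully home and level (36 N peak reading, limit 80 N) with everything released at about 18 s; I got no verdict back from the judge.

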